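Pick a bush from the clamped stock tray with tongs

TASK

Free the stock tray's sliding cover by turning its clamp knob a quarter turn anticlockwise, slide the cover fully open, then take the tongs from their holder, close them on the short wide bush in the uncovered compartment and lift it at least 10 cm above the tray's rim. Touch the bush only with the tongs, keep tongs and bush upright, and leave the slim sleeve and everything else where it is. Finish while still holding the bush still in the air in the squeezed tongs: do not put it down or let go.

Things in the scene. Friction and masses are not known exactly. Their poses are not given: they have to be found in the camera images.
- tray: Grey stock tray, fixed, 162 (x) x 262 (y) mm, rim 50 mm high. Origin: centre of underside, z up. Walls 5 mm, inner floor at z = 5 mm. A divider at y = 0 (10 mm, top at 44 mm) makes two compartments, each 152 x 121 mm. The +y one starts under the cover; the -y one is open and the cover slides over it. The clamp knob is outside the -x wall (robot's side at yaw 0).
- clamp (a joint): Clamp knob: 0 = tight (its tongue blocks the cover), turns about a vertical axis, grows anticlockwise seen from above to a stop at 1.65 rad; a quarter turn (about 1.57) is fully free. Starts at 0 to 0.12. Friction 0.08 N m; stays where it is left.
- clamp_grip (a point): Middle of the clamp knob's black bar grip, on the turning axis, 79 mm above the bench, at tray (-115, -17) mm. The bar is 50 mm long along this frame's x, 14 mm thick along its y, 30 mm high (64 to 94 mm above the bench) and turns with the knob. Below it a steel tongue, 50 to 60 mm above the bench, reaches 34 mm out.
- cover (a joint): Clear plastic cover with aluminium edges, sliding on the tray's rim: 0 = shut over the +y compartment, grows as it slides towards the tray's -y, fully open at its stop, 0.120 m. Friction 1.5 N; stays where it is left. Cannot move while the clamp is tight.
- cover_grip (a point): Middle of the cover's upright aluminium finger grip: 44 mm long along the tray's x, 10 mm thick along the tray's y, 32 mm high (55.5 to 87.5 mm above the bench; this point at 71.5 mm). Moves with the cover; when shut it is at tray (0, +65) mm. Axes as the tray's.
- caddy: Steel holder of the tongs, fixed: an upright open box, outside 36 (x) x 82 (y) x 55 mm high on a 70 x 110 x 4 mm foot, slot inside 26 x 72 mm, inner floor at z = 5 mm. Origin: centre of its underside.
- tongs: Sprung steel tongs, 100 g, upright in the holder, jaws down, 136 mm tall, pivot pin (24 mm along x) at z = 130. Origin: between the tips when open; z up, arms move along y. Arms: straight straps 20 mm wide (x), 4 thick. Relaxed: 56 mm between the jaws, 66 over the tips, each arm leaning out 0.1 rad. Squeeze both arms from outside to close (2.9 mm at the jaws per mm); tips then sink 2 mm.
- tongs_grip (a point): Where to squeeze the tongs: midway between their black rubber pads (22 mm wide, 70 to 106 mm above the tongs' origin), 88 mm above that origin; tongs' axes. Over the pads 52 mm relaxed, 44 with the jaws on a 32 mm part; at 48 to 50 mm they are held firmly, jaws still about 41 to 46 mm apart. The spring pushes back 7 N per arm at first, 11 N when closed.
- tongs_tip (a point): Point midway between the jaws, 12 mm above the tongs' origin on its axis; tongs' axes. The tips are 12 mm below it (14 mm when closed); the flat inner faces of the arms run on up above it.
- tongs_left (a joint): Closing angle of each tongs arm (they move together): 0 = relaxed open, 0.100 = jaws 32 mm apart and parallel, 0.125 = closed stop (26 mm apart).
- bush: The short, wide steel bush: cylinder 32 mm diameter, 26 mm high, 0.05 to 0.1 kg, upright on the floor of the tray's covered +y compartment. Origin: centre of its underside. It stands 30 to 45 mm from the tray's middle line towards one short-side end (+x or -x), tray y 52 to 78 mm; the tongs fit round it with their y along the tray's y.
- sleeve: The tall, slim steel sleeve: cylinder 20 mm diameter, 38 mm high, upright in the same compartment at its other end in x. Origin: centre of its underside. To be left.
- bearing_block: Dark steel bearing block, 60 x 30 x 34 mm, in the open compartment. Origin: centre of underside. To be left.
- relay: Black relay, 36 x 45 x 30 mm, in the open compartment. Origin: centre of underside. To be left.
- oil_jar: Amber jar, 56 mm diameter, 90 mm high, on the bench. Origin: centre of underside. To be left.
- carton: Cardboard carton, 90 x 120 x 70 mm, on the bench. Origin: centre of underside. To be left.
- wrench: Steel wrench lying on the bench. Origin: on its underside. To be left.
- tape: Roll of brown tape, 90 mm diameter, 24 mm high, on the bench. Origin: centre of underside. To be left.
Not all that is in view belongs to the job. Of the things shaped like the tongs, the steel one is meant. What is shaped like the caddy but red is not meant.

How it is judged:
By the outcome, as a careful person would: the job done as asked, in the order asked, and still so for the second after the job is handed in, while the arm keeps its last pose, push and grip.
It also fails if it takes over 64 s, if anything falls off the work surface, if the arm or the gripper's body presses on something with over 40 N, if the wrist force passes 120 N, or if a joint passes its speed limit or range.

ROBOT

A 6-joint arm with a two-finger parallel gripper is mounted at the origin on the work surface. World frame = base frame: x ahead of the robot, y to its left, z up, the work surface at z = 0. Lengths are in m, angles in degrees, forces in N, time in s.
With the tool pointing down it reaches from about 0.25 to 0.725 m from the base axis. Payload 9.7 kg.
Tool frame: the origin (TCP) lies midway between the tips of the shut fingers; the grasp point (between the pads) lies 19 mm behind it; z points along the fingers, y is the line along which they close (so a half turn about z gives the same grasp; the last joint's range is limited). The gripper opens to 85 mm and grips with 20 to 120 N. Pads are 22 mm wide; open, the fingers measure 114 mm over their backs; the gripper's body (76 mm by 85 mm) begins 54 mm behind the grasp point. The pads swing forward as they close: fully open they stand 13 mm farther back than shut.
Start: joints at [74.828, 4.979, 10.078, 95.1, 0, 90], TCP at [0.144, 0.531, 0.231] pointing down, gripper open.
Joint ranges: [-179.16, 179.16], [-48.56, 103.87], [-65.8, 70.77], [-126.05, 130.52], [-82.76, 87.17], [-180, 180]. Speed limits (degrees/s): [127.2, 127.2, 147.25, 180, 180, 180].

INTERFACE

Orientations are given as [roll, pitch, yaw] about the fixed x, y, z axes, in that order (R = Rz(yaw) Ry(pitch) Rx(roll)).
In Python, from workcell import bot gives the robot as it stands. The module is installed in compiled form; this text tells all that it offers.
- The arm moves only by the tool send_rows, never from a script. Its argument "moves" is one flat list of numbers, 7 for each row, row after row: the shift along the world's x, y, z normalised to -1 to 1, where 1 is 0.025 m, then the turn, a rotation vector about the world's x, y, z normalised to -1 to 1, where 1 is 0.15 rad, then the closure, from -1 (fully open) to 1 (shut), so that 0 is half open. A call has 1 to 8 rows; each row shifts and turns the commanded pose from where the row before left it; what a row does not reach is not made up. A row lasts 1/8 s, in which the tool goes at most 62.5 mm and 10.7 degrees, less where a joint would pass 70% of its speed; a pose out of reach is approached as far as the arm can. A call with a number of a shift or a turn outside -1 to 1 is refused whole. A call with a gripper value outside its range is refused whole. The fingers move at their own pace and stop on an object; "squeeze" is the grip in N (left out, the last holds). Time passes only in rows, so rows that do not move let the fingers close. It gives the time, the measured TCP pose, the force, the opening and the grip force at its end, in the units of the state.
- bot.get_obs(): the state, without advancing time (a new reading comes with each control period).
- bot.camera(name): name is "side" or "top"; returns a dict with "color" (420x560x3 uint8, red, green, blue), "camera_matrix" (3x3 intrinsics, pixels), "R" (3x3) and "t" (3): a world point X has camera coordinates R X + t. Camera axes: x right, y down, z forward; pixel columns grow to the right and rows downward; lengths in m; the calibration is good to about 2 mm. A picture is of the moment at which its call begins. There is no depth.
- bot.job_done(): hands the job in; it is judged then, once.
Trained networks look in the newest picture that a camera, given by its name, has taken for a name from the list of things; names that differ only in an ending like _2 or _b are one class to them, and where a whole thing is asked for, a point or a joint stands for the part that bears it (a point fixed in the world has none). Each returns a list of dicts, best first, with "p" (0 to 1); they miss things now and then, are a little off and sometimes report something else, mostly with a low value. They report only what shows in the picture. A call takes as long as a camera call. They do not tell look-alikes from the thing itself.
- bot.boxes_of(camera, query): "extent" ([left, top, right, bottom] in pixels, round what is visible of it).
- bot.trace(camera, query): "region" (420x560 bool, what is visible of it) and "extent" ([left, top, right, bottom] in pixels, round what is visible of it).
- bot.landmark_of(camera, query): "pixel" ([column, row] in pixels: a listed point, or the origin of a listed thing).
The state is a dict: "time": time; "q": joint angles; "qd": joint speeds; "joint_efforts": joint torques, N m; "ee_pos": TCP position; "tcp_rot": TCP orientation; "wrist_force": force on the tool from outside, world axes, zero at the start; "torque": the same for the moment, N m; "opening": finger opening in m; "grasp_force": force on a finger pad.
Only numpy, scipy, OpenCV 4.12 (cv2) and the standard library are available. Lean on these libraries where they do the work, as an engineer would, in place of code of your own. Each camera call takes 0.05 s, during which the arm holds its last target. There are 200 camera calls.

## Working session

There is one attempt and no reset: what is moved stays moved. The work goes in short steps, Python scripts to look and compute and a tool call to move; the robot and the scene stay as the last step left them, time stands still between calls to the robot, and variables do not carry over. Pictures are saved under pics/ and viewed, at most 10 in all, crops included, and the job is handed in when it is done.

Besides the shell and the picture viewer there is one more tool, called after "Call:" by a JSON object that holds its "fn" and its "kwargs", one argument or row to a line. send_rows: Moves the arm, as the interface text tells. Its arguments: {"type":"object","properties":{"moves":{"type":"array"},"squeeze":{"type":"number"}},"required":["moves"]}

```bash
mkdir -p pics; cat > h.py <<'E'
import numpy as np, cv2
from workcell import bot
def cam(n):
    c=bot.camera(n); return c
def ray(c,p):
    K=np.array(c["camera_matrix"]);R=np.array(c["R"]);t=np.array(c["t"])
    d=R.T@np.linalg.solve(K,[p[0],p[1],1.]); return -R.T@t,d
def atz(c,p,z):
    o,d=ray(c,p); return o+d*(z-o[2])/d[2]
def tri(c1,p1,c2,p2):
    o1,d1=ray(c1,p1);o2,d2=ray(c2,p2)
    A=np.stack([d1,-d2],1);s=np.linalg.lstsq(A,o2-o1,rcond=None)[0]
    a=o1+d1*s[0];b=o2+d2*s[1];return (a+b)/2,np.linalg.norm(a-b)
def proj(c,X):
    q=np.array(c["camera_matrix"])@(np.array(c["R"])@np.asarray(X)+np.array(c["t"]));return q[:2]/q[2]
E
cat > a.py <<'E'
from h import *
np.set_printoptions(precision=4,suppress=True)
C={n:cam(n) for n in("top","side")}
big=[]
for n,c in C.items():
    cv2.imwrite(f"pics/{n}0.png",cv2.resize(c["color"][:,:,::-1],(784,588)))
    print(n,"campos",ray(c,(280,210))[0], ray(c,(280,210))[1])
for q in ["tray","clamp_grip","cover_grip","caddy","tongs","tongs_grip","tongs_tip","bush","sleeve","oil_jar","carton"]:
    for n in C:
        print(q,n,[(np.round(d["pixel"]).tolist(),round(d["p"],2)) for d in bot.landmark_of(n,q)][:4],[(np.round(d["extent"]).tolist(),round(d["p"],2)) for d in bot.boxes_of(n,q)][:3])
E
python3 a.py
```

```text
top campos [ 0.2876 -0.0095  1.689 ] [ 0.1966 -0.01   -0.9808]
side campos [ 0.463  -0.6312  0.9278] [ 0.0932  0.5957 -0.7979]
tray top [([236.0, 227.0], 0.92)] [([190.0, 196.0, 279.0, 270.0], 0.64), ([340.0, 234.0, 362.0, 245.0], 0.18)]
tray side [([274.0, 195.0], 0.59)] [([228.0, 151.0, 311.0, 232.0], 0.61)]
clamp_grip top [([348.0, 245.0], 0.64), ([231.0, 260.0], 0.61)] [([228.0, 253.0, 240.0, 271.0], 0.47)]
clamp_grip side [([240.0, 185.0], 0.59)] [([229.0, 183.0, 244.0, 195.0], 0.48)]
cover_grip top [([212.0, 222.0], 0.69)] [([193.0, 196.0, 237.0, 250.0], 0.62)]
cover_grip side [([271.0, 163.0], 0.55)] [([247.0, 152.0, 300.0, 185.0], 0.89)]
caddy top [([350.0, 239.0], 0.69), ([397.0, 238.0], 0.63)] [([335.0, 228.0, 367.0, 252.0], 0.86), ([378.0, 230.0, 415.0, 256.0], 0.57)]
caddy side [([297.0, 365.0], 0.77), ([284.0, 311.0], 0.71), ([281.0, 306.0], 0.61)] [([269.0, 286.0, 300.0, 330.0], 0.92)]
tongs top [([348.0, 242.0], 0.71), ([367.0, 212.0], 0.47)] [([325.0, 196.0, 343.0, 213.0], 0.57), ([343.0, 233.0, 365.0, 242.0], 0.51), ([360.0, 196.0, 380.0, 213.0], 0.5)]
tongs side [([
[... 745 characters left out ...]
, 0.59)]
tongs_tip side [([283.0, 308.0], 0.81), ([329.0, 323.0], 0.74), ([316.0, 281.0], 0.55)] [([319.0, 300.0, 349.0, 337.0], 0.91), ([276.0, 282.0, 292.0, 313.0], 0.59), ([311.0, 255.0, 327.0, 293.0], 0.55)]
bush top [] []
bush side [] [([277.0, 279.0, 290.0, 314.0], 0.19)]
sleeve top [] []
sleeve side [([284.0, 292.0], 0.18)] []
oil_jar top [([345.0, 183.0], 0.61)] [([340.0, 168.0, 356.0, 189.0], 0.9)]
oil_jar side [([354.0, 296.0], 0.65)] [([347.0, 274.0, 373.0, 306.0], 0.57)]
carton top [([232.0, 262.0], 0.75), ([266.0, 158.0], 0.71)] [([248.0, 139.0, 284.0, 172.0], 0.67)]
carton side [([355.0, 208.0], 0.57)] [([339.0, 178.0, 382.0, 228.0], 0.72), ([280.0, 279.0, 289.0, 315.0], 0.72)]
```

View pics/top0.png

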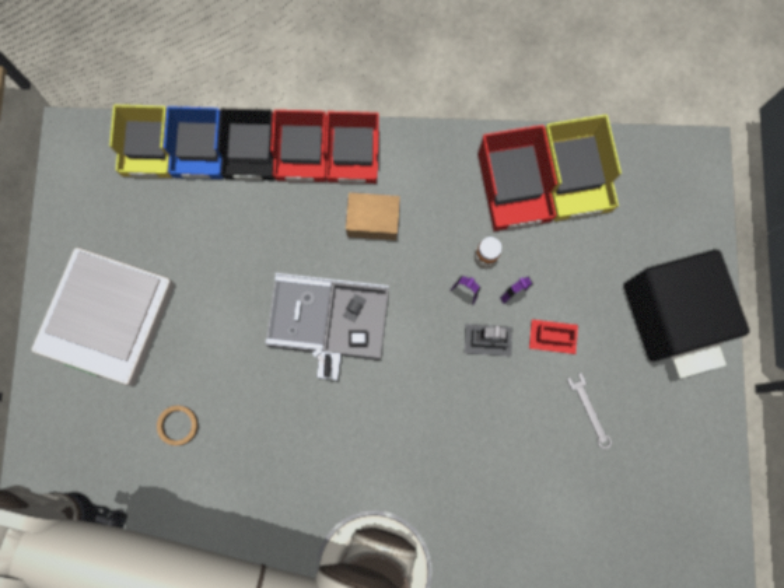

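View pics/side0.png

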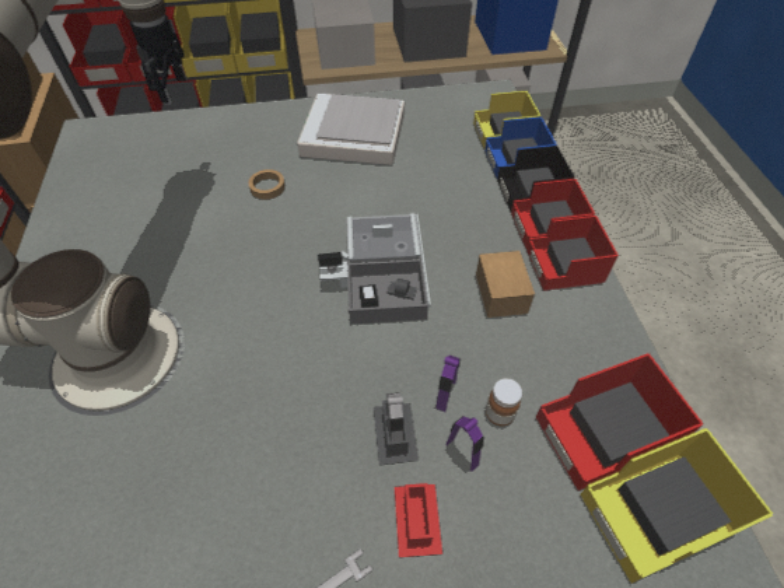

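Top view (784 scale): the steel tongs stand in the grey caddy at (490,337). The look-alikes are purple tongs at (466,289) and (517,290), and a red caddy at (554,337). The tray is at (330,317), the clamp knob at (328,366) and the cover grip at (297,310). By the description I choose the steel tongs in the grey caddy, and I'll check that in a close crop.

```bash
cat > b.py <<'E'
from h import *
np.set_printoptions(precision=4,suppress=True)
C={n:cam(n) for n in("top","side")}
def crop(n,x0,y0,w,h,s):
    return cv2.resize(C[n]["color"][y0:y0+h,x0:x0+w,::-1],(w*s,h*s),interpolation=cv2.INTER_CUBIC)
a=crop("top",185,190,100,84,4);b=crop("side",222,145,100,84,4)
a2=crop("top",325,215,50,42,8-0);b2=crop("side",260,272,50,42,8)
m=np.vstack([np.hstack([a,b]),np.hstack([a2,b2])])[:672]
m=np.vstack([np.hstack([a,b]),cv2.resize(np.hstack([a2,b2]),(800,264))])
cv2.imwrite("pics/crop1.png",m[:600])
for q,i,j in [("tray",0,0),("clamp_grip",None,0),("cover_grip",0,0)]:
    T=bot.landmark_of("top",q);S=bot.landmark_of("side",q)
    for t in T:
        for s in S: print(q,t["pixel"],s["pixel"],tri(C["top"],t["pixel"],C["side"],s["pixel"]))
for q in ["caddy","tongs_grip","tongs_tip","tongs"]:
    T=bot.landmark_of("top",q);S=bot.landmark_of("side",q)
    for t in T:
        for s in S:
            X,e=tri(C["top"],t["pixel"],C["side"],s["pixel"])
            if e<.02: print(q,t["pixel"],s["pixel"],X,e)
E
python3 b.py
```

```text
tray [234.5, 225.8] [283.7, 310.1] (array([ 0.6713,  0.1814, -1.0227]), np.float64(0.13906979914718098))
tray [234.5, 225.8] [276.2, 194.4] (array([0.5685, 0.1215, 0.0036]), np.float64(0.0005565151855915565))
tray [348.8, 239.7] [283.7, 310.1] (array([ 0.5319, -0.2555, -0.0007]), np.float64(0.003003346131504733))
tray [348.8, 239.7] [276.2, 194.4] (array([ 0.5004, -0.198 ,  0.3916]), np.float64(0.04765856104882834))
cover_grip [214.1, 222.0] [271.6, 166.4] (array([0.5658, 0.1811, 0.0703]), np.float64(0.0033732283057380055))
cover_grip [214.1, 222.0] [191.5, 134.5] (array([0.4406, 0.1238, 0.3189]), np.float64(0.17341707553425584))
caddy [349.3, 242.5] [299.4, 371.2] [ 0.5768 -0.3138 -0.3875] 0.0030868627047818003
caddy [349.3, 242.5] [282.7, 305.6] [ 0.5247 -0.2534  0.0216] 0.007198615598416685
caddy [394.1, 238.1] [299.4, 371.2] [ 0.5433 -0.4058 -0.0066] 0.001116026771589448
caddy [394.1, 238.1] [282.7, 305.6] [ 0.509  -0.3466  0.2451] 0.006339475009582437
tongs_grip [332.8, 204.7] [321.8, 267.2] [ 0.6349 -0.1927  0.0792] 0.005178917836076531
tongs_grip [332.8, 204.7] [330.9, 305.8] 
[... 471 characters left out ...]
044511779021734574
tongs_tip [347.9, 241.2] [281.0, 312.6] [ 0.5269 -0.2549 -0.015 ] 0.0069453142978261094
tongs_tip [329.7, 209.1] [318.3, 281.8] [ 0.6349 -0.1917 -0.0024] 0.0006920575002949042
tongs_tip [329.7, 209.1] [329.6, 324.3] [ 0.6874 -0.2199 -0.2633] 0.0012119237141590784
tongs [329.6, 207.8] [329.0, 326.7] [ 0.6912 -0.2213 -0.2791] 0.010217965441398488
tongs [329.6, 207.8] [319.4, 281.4] [ 0.6385 -0.1913 -0.0018] 0.0004941192895118713
tongs [348.1, 240.7] [282.9, 307.7] [ 0.529  -0.252   0.0064] 8.038321746879272e-05
tongs [367.4, 207.9] [329.0, 326.7] [ 0.6378 -0.3165  0.0011] 0.007123786591953934
tongs [367.4, 207.9] [319.4, 281.4] [ 0.602  -0.2821  0.19  ] 0.0002480373330984765
```

View pics/crop1.png

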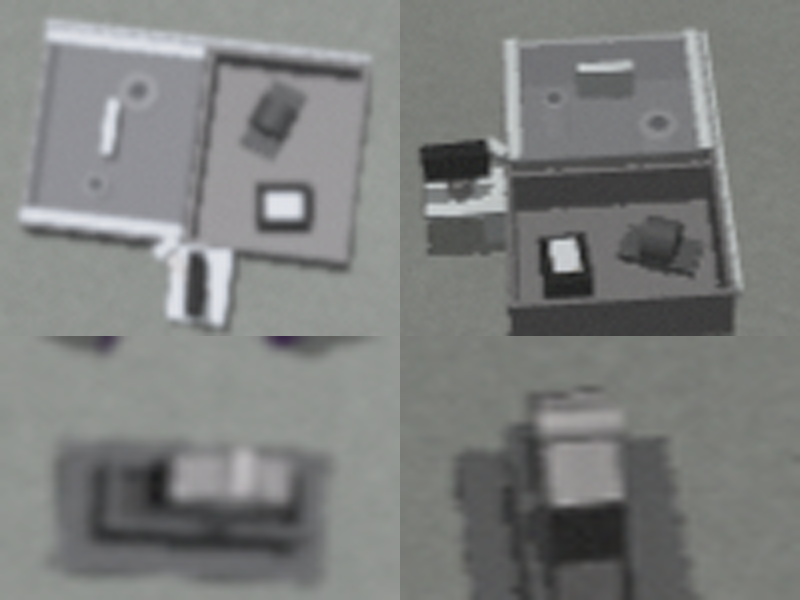

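The crop shows the steel tongs in the grey caddy, with their arms along the slot. Through the cover, the bush is the larger ring at the tray's far (+x) end, at crop (138,92), and the slim sleeve is at crop (95,183). Next I'll fit the tray and caddy poses.

```bash
cat > c.py <<'E'
from h import *
from scipy.optimize import differential_evolution as DE
np.set_printoptions(precision=4,suppress=True)
C={n:cam(n) for n in("top","side")}
G={}
for n,c in C.items():
    g=cv2.cvtColor(c["color"],cv2.COLOR_RGB2LAB).astype(np.float32)
    m=sum(np.hypot(cv2.Sobel(g[:,:,k],cv2.CV_32F,1,0),cv2.Sobel(g[:,:,k],cv2.CV_32F,0,1)) for k in range(3))
    G[n]=cv2.GaussianBlur(np.minimum(m,150),(0,0),0.8)
def rect(w,h,z,oy=0,ox=0):
    s=np.linspace(-.5,.5,40);o=np.full(40,.5)
    P=np.vstack([np.c_[s,o],np.c_[s,-o],np.c_[o,s],np.c_[-o,s]])*[w,h]+[ox,oy]
    return np.c_[P,np.full(len(P),z)]
def tf(p,P):
    c,s=np.cos(p[2]),np.sin(p[2]);return np.c_[P[:,:2]@np.array([[c,s],[-s,c]])+p[:2],P[:,2]]
def score(p,M):
    W=tf(p,M);r=0
    for n,c in C.items():
        q=(np.array(c["camera_matrix"])@(np.array(c["R"])@W.T+np.array(c["t"])[:,None]));q=(q[:2]/q[2]).astype(np.float32)
        r+=cv2.remap(G[n],q[0][None],q[1][None],cv2.INTER_LINEAR).mean()
    return -r
M={"tray":(np.vstack([rect(.162,.262,.05),rect(.152,.121,.05,-.0655)]),(.5685,.1215)),
   "caddy":(np.vstack([rect(.07,.11,.004),rect(.036,.082,.055)]),(.529,-.2525))}
vis=[]
for k,(m,x0) in M.items():
    r=DE(score,[(x0[0]-.02,x0[0]+.02),(x0[1]-.02,x0[1]+.02),(-.3,.3)],args=(m,),seed=1,tol=1e-6)
    p=r.x;print(k,p,np.degrees(p[2]),r.fun)
    for n in C:
        s=6;I=cv2.resize(C[n]["color"][:,:,::-1],None,fx=s,fy=s,interpolation=cv2.INTER_CUBIC)
        for X in tf(p,m):
            u=proj(C[n],X)*s+s/2;cv2.circle(I,tuple(int(v) for v in u),1,(0,0,255),-1)
        u=(proj(C[n],[p[0],p[1],.03])*s).astype(int)
        vis.append(cv2.resize(I[u[1]-300:u[1]+300,u[0]-350:u[0]+350],(400,300)))
    if k=="tray":
        for nm,P in [("clamp",[-.115,-.017,.079]),("cover",[0,.065,.0715])]:
            X=tf(p,np.array([P]))[0];print(nm,X,[proj(C[n],X) for n in C])
cv2.imwrite("pics/fit.png",np.vstack([np.hstack(vis[:2]),np.hstack(vis[2:])]))
for q in["tongs_grip","tongs"]:
    print(q,[d["pixel"] for d in bot.landmark_of("side",q)],[d["pixel"] for d in bot.landmark_of("top",q)])
o=bot.get_obs();print(o["tcp_rot"],o["ee_pos"],o["opening"],o["wrist_force"])
E
python3 c.py
```

```text
tray [ 0.5614  0.1186 -0.1005] -5.756445404486053 -214.67037963867188
clamp [0.4453 0.1132 0.079 ] [array([233.8008, 260.8775]), array([234.9278, 185.4223])]
cover [0.5679 0.1833 0.0715] [array([213.4044, 221.7688]), array([272.7015, 165.3719])]
caddy [ 0.5241 -0.2535 -0.0416] -2.3862485333255314 -198.81900024414062
tongs_grip [[320.4, 266.3], [331.6, 306.0], [281.8, 291.2], [274.0, 194.2]] [[371.5, 205.6], [333.4, 201.6], [350.2, 238.1]]
tongs [[281.6, 309.8], [318.1, 283.0], [331.5, 328.1]] [[331.6, 210.7], [349.5, 242.8], [367.2, 207.8]]
[179.9995   0.     164.8291] [0.1439 0.5308 0.2313] 0.08569688475274136 [-0.3371 -0.7081  0.0059]
```

View pics/fit.png

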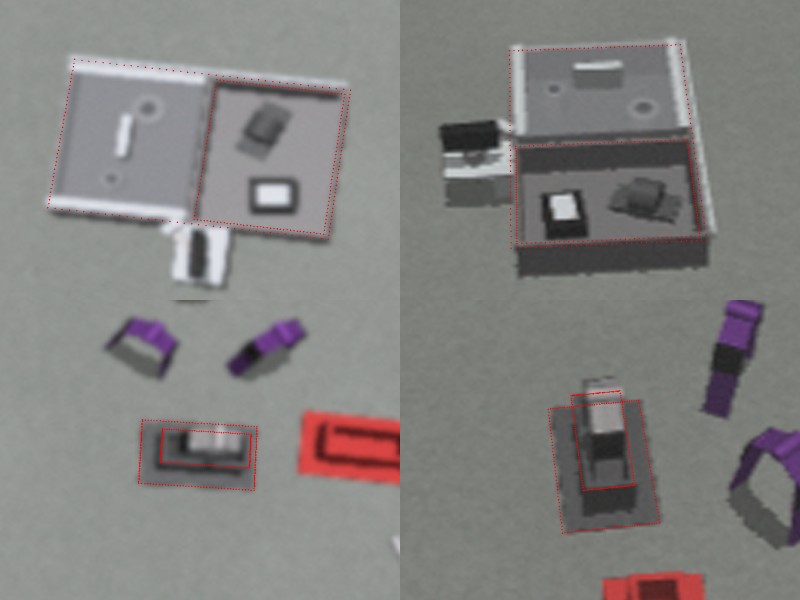

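The fit overlay matches in both views: the tray is at (0.561,0.119) with yaw -5.8°, and the caddy at (0.524,-0.2535) with yaw -2.4°. The clamp bar and cover grip project onto their pixels. I'll move over the knob now.

Call:
{"fn": "send_rows", "kwargs": {
  "moves": [0.72,-1,0,0,0,0.19,-1,0.72,-1,0,0,0,0.19,-1,0.72,-1,0,0,0,0.19,-1,0.72,-1,0,0,0,0.19,-1,0.72,-1,0,0,0,0.19,-1,0.72,-1,0,0,0,0.19,-1,0.72,-1,0,0,0,0.19,-1,0.72,-1,0,0,0,0.19,-1],
  "squeeze": 40
}}

```text
time: 4.4
ee_pos: [0.2884, 0.33, 0.2314]
tcp_rot: [180.0, 0.0, 178.0]
wrist_force: [0.9, 0.4, 0.2]
opening: 0.0857
grasp_force: 0.0
```

Call:
{"fn": "send_rows", "kwargs": {
  "moves": [0.72,-1,0,0,0,0,-0.3,0.72,-1,0,0,0,0,-0.3,0.72,-1,0,0,0,0,-0.3,0.72,-1,0,0,0,0,-0.3,0.72,-1,0,0,0,0,-0.3,0.72,-1,0,0,0,0,-0.3,0.72,-1,0,0,0,0,-0.3,0.72,-1,0,0,0,0,-0.3]
}}

```text
time: 5.4
ee_pos: [0.4325, 0.1299, 0.2314]
tcp_rot: [180.0, 0.0, 177.9]
wrist_force: [0.8, 0.7, -0.0]
opening: 0.0551
grasp_force: 0.0
```

Call:
{"fn": "send_rows", "kwargs": {
  "moves": [0.52,-0.7,-0.8,0,0,0,-0.3,0,0,-0.8,0,0,0,-0.3,0,0,-0.8,0,0,0,-0.3,0,0,0,0,0,0,-0.3]
}}

```text
time: 5.9
ee_pos: [0.4443, 0.1131, 0.1702]
tcp_rot: [-180.0, -0.1, 177.9]
wrist_force: [-0.3, 0.6, 0.0]
opening: 0.0556
grasp_force: 0.0
```

```bash
cat > s.py <<'E'
from h import *
np.set_printoptions(precision=4,suppress=True)
o=bot.get_obs()
for k in("time","q","ee_pos","tcp_rot","opening","grasp_force","wrist_force","torque"):print(k,np.array(o[k]))
E
python3 s.py; python3 - <<'E'
from h import *
C={n:cam(n) for n in("top","side")}
a=cv2.resize(C["top"]["color"][235:285,205:272,::-1],(400,300),interpolation=cv2.INTER_CUBIC)
b=cv2.resize(C["side"]["color"][145:205,200:280,::-1],(400,300),interpolation=cv2.INTER_CUBIC)
cv2.imwrite("pics/k1.png",np.hstack([a,b]))
E
```

```text
time 5.9
q [14.2806 -8.2278 -9.5976 88.7602  0.0017 16.3977]
ee_pos [0.4443 0.1131 0.1702]
tcp_rot [-179.965    -0.1252  177.8829]
opening 0.055560053910415415
grasp_force 0.0
wrist_force [-0.2847  0.6436  0.0337]
torque [-0.0605  0.0108 -0.0256]
```

View pics/k1.png

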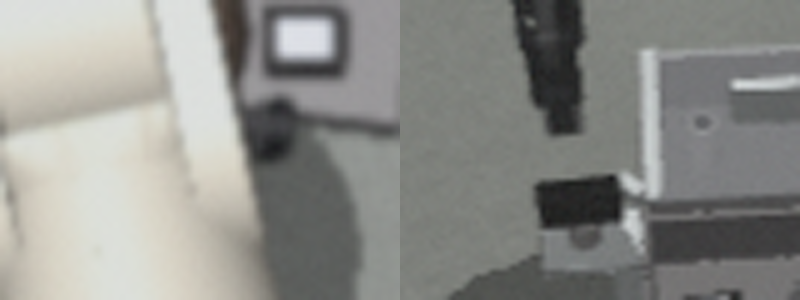

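The open fingers hang over the black bar, which is at (578,202) in the right panel. I'll descend and grip it.

Call:
{"fn": "send_rows", "kwargs": {
  "moves": [0,0,-0.8,0,0,0,-0.3,0,0,-0.8,0,0,0,-0.3,0,0,-0.8,0,0,0,-0.3,0,0,-0.8,0,0,0,-0.3,0,0,-0.8,0,0,0,-0.3,0,0,0,0,0,0,-0.3]
}}

```text
time: 6.75
ee_pos: [0.4446, 0.1133, 0.0711]
tcp_rot: [-180.0, -0.1, 177.9]
wrist_force: [0.0, 0.6, -0.1]
opening: 0.0554
grasp_force: 0.0
```

Call:
{"fn": "send_rows", "kwargs": {
  "moves": [0,0,-0.1,0,0,0,0.2,0,0,0,0,0,0,0.5,0,0,0,0,0,0,1,0,0,0,0,0,0,1,0,0,0,0,0,0,1,0,0,0,0,0,0,1]
}}

```text
time: 7.5
ee_pos: [0.4456, 0.115, 0.0701]
tcp_rot: [179.8, 0.1, 178.0]
wrist_force: [0.4, 10.2, 2.4]
opening: 0.0129
grasp_force: 41.4
```

```bash
python3 s.py
```

```text
time 7.5
q [ 14.3547  -7.5596 -20.0658  77.3358   0.1837  16.399 ]
ee_pos [0.4456 0.115  0.0701]
tcp_rot [179.7792   0.0997 177.9557]
opening 0.012904341114444516
grasp_force 41.38757765293121
wrist_force [ 0.3685 10.1777  2.3795]
torque [ 1.7979  0.1062 -0.0348]
```

Call:
{"fn": "send_rows", "kwargs": {
  "moves": [0,0.08,0,0,0,0,1,0,0,0,0,0,0.6,1,0,0,0,0,0,0.6,1,0,0,0,0,0,0.6,1,0,0,0,0,0,0.6,1,0,0,0,0,0,0.6,1,0,0,0,0,0,0.6,1,0,0,0,0,0,0,1]
}}

```text
time: 8.5
ee_pos: [0.4457, 0.1155, 0.07]
tcp_rot: [-180.0, 0.1, -151.1]
wrist_force: [-0.1, 0.9, 5.7]
opening: 0.0131
grasp_force: 41.9
```

```bash
python3 s.py
```

```text
time 8.5
q [ 14.5371  -7.4942 -20.0121  77.3612  -0.0066 -14.3713]
ee_pos [0.4457 0.1155 0.07  ]
tcp_rot [-179.9636    0.1154 -151.0915]
opening 0.013053323020533032
grasp_force 41.91098749637604
wrist_force [-0.126   0.855   5.6954]
torque [0.0191 0.0072 0.1037]
```

Call:
{"fn": "send_rows", "kwargs": {
  "moves": [0,0,0,0,0,0.8,1,0,0,0,0,0,0.8,1,0,0,0,0,0,0.8,1,0,0,0,0,0,0.8,1,0,0,0,0,0,0.8,1,0,0,0,0,0,0.8,1,0,0,0,0,0,0.8,1,0,0,0,0,0,0.7,1]
}}

```text
time: 9.5
ee_pos: [0.4454, 0.116, 0.07]
tcp_rot: [-179.9, 0.1, -96.8]
wrist_force: [-3.1, 4.4, 5.8]
opening: 0.0133
grasp_force: 42.0
```

Call:
{"fn": "send_rows", "kwargs": {
  "moves": [0,0,0,0,0,0.2,1,0,0,0,0,0,0,1]
}}

```text
time: 9.75
ee_pos: [0.4454, 0.116, 0.07]
tcp_rot: [-179.9, 0.1, -95.3]
wrist_force: [-3.0, 3.2, 6.1]
opening: 0.0134
grasp_force: 42.0
```

```bash
python3 s.py
```

```text
time 9.75
q [ 14.554   -7.4998 -20.0163  77.378    0.0644 -70.1889]
ee_pos [0.4454 0.116  0.07  ]
tcp_rot [-179.9225    0.0963  -95.2569]
opening 0.013446688777061245
grasp_force 42.00372040271759
wrist_force [-2.9889  3.2215  6.0863]
torque [0.7365 0.2209 0.0558]
```

Call:
{"fn": "send_rows", "kwargs": {
  "moves": [0,0,0,0,0,0.2,1,0,0,0,0,0,0,1]
}}

```text
time: 10.0
ee_pos: [0.4454, 0.116, 0.07]
tcp_rot: [-179.9, 0.1, -93.5]
wrist_force: [-2.4, 3.2, 5.8]
opening: 0.0132
grasp_force: 42.0
```

```bash
python3 s.py | grep -E "torq|rot"
```

```text
tcp_rot [-179.9221    0.0953  -93.5415]
torque [0.7077 0.2995 0.0578]
```

Call:
{"fn": "send_rows", "kwargs": {
  "moves": [0,0,0,0,0,0,0.1,0,0,0,0,0,0,0.1,0,0,0.5,0,0,0,0.1,0,0,1,0,0,0,0.1,0,0,1,0,0,0,0.1,0,0,1,0,0,0,0.1,0,0,0.7,0,0,0,0.1]
}}

```text
time: 10.88
ee_pos: [0.4452, 0.1154, 0.1756]
tcp_rot: [-179.9, 0.0, -93.6]
wrist_force: [-0.7, 0.0, 0.2]
opening: 0.0383
grasp_force: 0.0
```

Call:
{"fn": "send_rows", "kwargs": {
  "moves": [0.49,0.27,0,0,0,-1,-0.3,0.49,0.27,0,0,0,-1,-0.3,0.49,0.27,0,0,0,-1,-0.3,0.49,0.27,0,0,0,-1,-0.3,0.49,0.27,0,0,0,-1,-0.3,0.49,0.27,0,0,0,-1,-0.3,0.49,0.27,0,0,0,-1,-0.3,0.49,0.27,0,0,0,-1,-0.3]
}}

```text
time: 11.88
ee_pos: [0.5433, 0.1695, 0.1739]
tcp_rot: [-180.0, -0.0, -162.6]
wrist_force: [-0.3, 0.3, 0.4]
opening: 0.0553
grasp_force: 0.0
```

Call:
{"fn": "send_rows", "kwargs": {
  "moves": [0.49,0.27,0,0,0,-0.9,-0.3,0.46,0.27,0,0,0,-0.9,-0.3,0,0,0,0,0,-0.9,-0.3,0,0,0,0,0,0,-0.3]
}}

```text
time: 12.38
ee_pos: [0.5667, 0.1828, 0.1737]
tcp_rot: [-180.0, -0.0, 174.5]
wrist_force: [0.7, 0.2, 0.0]
opening: 0.0555
grasp_force: 0.0
```

```bash
python3 s.py; python3 - <<'E'
from h import *
C={n:cam(n) for n in("top","side")}
b=cv2.resize(C["side"]["color"][120:240,200:360,::-1],(800,600),interpolation=cv2.INTER_CUBIC)
cv2.imwrite("pics/k2.png",b)
for q in("clamp_grip","cover_grip"):print(q,[d["pixel"] for d in bot.landmark_of("side",q)])
E
```

```text
time 12.375
q [17.8818 10.4948  9.8157 89.3543 -0.0025 23.3753]
ee_pos [0.5667 0.1828 0.1737]
tcp_rot [-179.9845   -0.0297  174.5065]
opening 0.055508188641310026
grasp_force 0.0
wrist_force [0.6579 0.2082 0.021 ]
torque [-0.0233 -0.0085 -0.0461]
clamp_grip [[272.9, 194.0], [237.3, 184.8]]
cover_grip [[272.8, 163.7]]
```

View pics/k2.png

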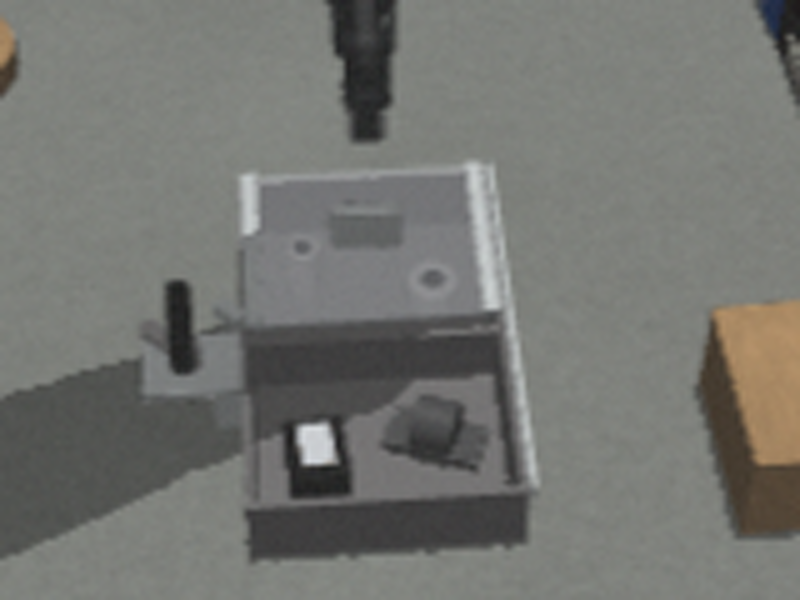

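The bar has turned a quarter, at (180,325), and its tongue now points away from the cover. The gripper is above the finger grip at (366,222), so I'll descend and grip it.

Call:
{"fn": "send_rows", "kwargs": {
  "moves": [0,0,-0.9,0,0,0,-0.3,0,0,-0.9,0,0,0,-0.3,0,0,-0.9,0,0,0,-0.3,0,0,-0.9,0,0,0,-0.3,0,0,-0.8,0,0,0,-0.3,0,0,0,0,0,0,0.2]
}}

```text
time: 13.32
ee_pos: [0.5657, 0.1824, 0.0624]
tcp_rot: [-179.9, -0.1, 174.5]
wrist_force: [-0.9, 0.1, 0.3]
opening: 0.0388
grasp_force: 0.0
```

Call:
{"fn": "send_rows", "kwargs": {
  "moves": [0,0,0,0,0,0,0.6,0,0,0,0,0,0,1,0,0,0,0,0,0,1,0,0,0,0,0,0,1,0,0,0,0,0,0,1],
  "squeeze": 25
}}

```text
time: 13.95
ee_pos: [0.5672, 0.1832, 0.0651]
tcp_rot: [179.9, 0.1, 174.5]
wrist_force: [-1.5, 0.7, 6.4]
opening: 0.0094
grasp_force: 31.2
```

Call:
{"fn": "send_rows", "kwargs": {
  "moves": [0,0,0.04,0,0,0,1,-0.06,-0.6,0,0,0,0,1,-0.06,-0.6,0,0,0,0,1,-0.06,-0.6,0,0,0,0,1]
}}

```text
time: 14.45
ee_pos: [0.563, 0.1366, 0.0651]
tcp_rot: [180.0, 0.1, 174.4]
wrist_force: [6.9, 0.5, -1.4]
opening: 0.0094
grasp_force: 30.6
```

Call:
{"fn": "send_rows", "kwargs": {
  "moves": [-0.06,-0.6,0,0,0,0,1,-0.06,-0.6,0,0,0,0,1,-0.06,-0.6,0,0,0,0,1,-0.06,-0.6,0,0,0,0,1,-0.05,-0.5,0,0,0,0,1,0,0,0,0,0,0,1]
}}

```text
time: 15.2
ee_pos: [0.557, 0.0673, 0.0654]
tcp_rot: [179.6, 0.2, 174.5]
wrist_force: [14.2, 20.5, -5.4]
opening: 0.0093
grasp_force: 30.6
```

Call:
{"fn": "send_rows", "kwargs": {
  "moves": [0.04,-0.06,0,0,0,0,1,0.02,-0.06,0,0,0,0,1,0,0,0,0,0,0,1]
}}

```text
time: 15.58
ee_pos: [0.5571, 0.0671, 0.0654]
tcp_rot: [179.4, 0.1, 174.7]
wrist_force: [6.5, 32.8, -0.3]
opening: 0.0091
grasp_force: 31.4
```

```bash
python3 s.py
```

```text
time 15.575
q [ 6.555   6.3341 -6.8179 76.6616  0.623  11.8966]
ee_pos [0.5571 0.0671 0.0654]
tcp_rot [179.352    0.054  174.6591]
opening 0.009050915495652333
grasp_force 31.426384449005127
wrist_force [ 6.5272 32.7573 -0.336 ]
torque [ 6.1528 -1.0037  0.205 ]
```

Call:
{"fn": "send_rows", "kwargs": {
  "moves": [0,0.09,0,0,0,0,1,0,0,0,0,0,0,0.4,0,0,0,0,0,0,-0.2,0,0,0,0,0,0,-0.2,0,0,0.4,0,0,0,-0.2,0,0,1,0,0,0,-0.2,0,0,1,0,0,0,-0.5,0,0,1,0,0,0,-0.6]
}}

```text
time: 16.58
ee_pos: [0.5564, 0.0644, 0.1514]
tcp_rot: [-180.0, 0.0, 174.4]
wrist_force: [0.3, 0.5, 0.1]
opening: 0.0679
grasp_force: 0.0
```

```bash
python3 s.py; cat > d.py <<'E'
from h import *
np.set_printoptions(precision=4,suppress=True)
C={n:cam(n) for n in("top","side")}
a=cv2.resize(C["top"]["color"][185:285,180:290,::-1],(440,400),interpolation=cv2.INTER_CUBIC)
b=cv2.resize(C["side"]["color"][140:240,220:310,::-1],(360,400),interpolation=cv2.INTER_CUBIC)
cv2.imwrite("pics/k3.png",np.hstack([a,b]))
for q in("bush","sleeve","cover_grip"):
    for n in C:
        print(q,n,[(d["pixel"],d["p"]) for d in bot.landmark_of(n,q)],[(d["extent"],d["p"]) for d in bot.boxes_of(n,q)])
for n in C: 
    for d in bot.landmark_of(n,"bush")[:2]: print(n,atz(C[n],d["pixel"],.005))
E
python3 d.py
```

```text
time 16.575
q [ 6.602   5.4468  1.7374 86.2619 -0.0075 12.1634]
ee_pos [0.5564 0.0644 0.1514]
tcp_rot [-179.9988    0.0297  174.4386]
opening 0.06787524745964801
grasp_force 0.0
wrist_force [0.2839 0.4766 0.0827]
torque [-0.0575 -0.0078 -0.0081]
bush top [([218.4, 217.0], 0.38)] []
bush side [([286.1, 179.7], 0.58)] [([282.9, 170.0, 290.7, 180.9], 0.39)]
sleeve top [([211.0, 236.1], 0.37)] [([208.3, 233.1, 213.9, 236.8], 0.38)]
sleeve side [] [([261.2, 168.4, 264.3, 178.6], 0.53)]
cover_grip top [] [([267.9, 203.5, 274.2, 232.9], 0.44)]
cover_grip side [([275.1, 194.4], 0.88)] [([241.2, 177.7, 305.1, 218.2], 0.85)]
top [0.5959 0.1755 0.005 ]
side [0.6097 0.1763 0.005 ]
```

View pics/k3.png

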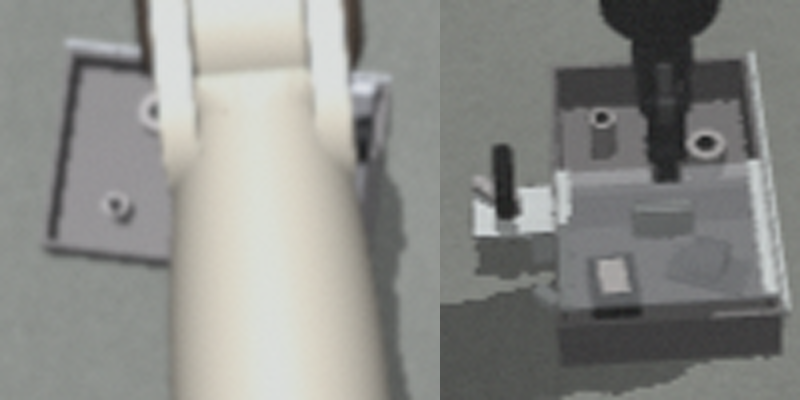

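The cover is fully open. The bush is at (706,143) and the sleeve at (602,118), both in the right panel and both undisturbed. Next I'll go over the tongs.

Call:
{"fn": "send_rows", "kwargs": {
  "moves": [0,-0.4,1,0,0,0,-1,0,-0.8,0.9,0,0,0,-1,-0.1,-1,0.5,0,0,0,-1,-0.1,-1,0,0,0,0.1,-1,-0.1,-1,0,0,0,0.1,-1,-0.1,-1,0,0,0,0.1,-1,-0.1,-1,0,0,0,0.1,-1,-0.1,-1,0,0,0,0,-1]
}}

```text
time: 18.38
ee_pos: [0.5413, -0.1162, 0.2098]
tcp_rot: [-180.0, 0.0, 177.9]
wrist_force: [0.1, 1.0, -0.5]
opening: 0.0852
grasp_force: 0.0
```

Call:
{"fn": "send_rows", "kwargs": {
  "moves": [-0.1,-1,0,0,0,0,-1,-0.1,-1,0,0,0,0,-1,-0.1,-1,0,0,0,0,-1,-0.1,-1,0,0,0,0,-1,-0.1,-1,0,0,0,0,-1,-0.1,-0.5,0,0,0,0,-1,0,0,0,0,0,0,-1]
}}

```text
time: 19.25
ee_pos: [0.5263, -0.2533, 0.2097]
tcp_rot: [180.0, -0.0, 177.8]
wrist_force: [0.1, 0.6, -0.4]
opening: 0.0853
grasp_force: 0.0
```

```bash
sed -i 's/k3/k4/' d.py; sed -i 's/^a=.*/a=cv2.resize(C["top"]["color"][190:270,185:273,::-1],(440,400),interpolation=cv2.INTER_CUBIC)/; s/^b=.*/b=cv2.resize(C["side"]["color"][220:320,240:330,::-1],(360,400),interpolation=cv2.INTER_CUBIC)/' d.py; python3 d.py; python3 s.py
```

```text
bush top [([219.2, 213.6], 0.38)] [([110.6, 290.6, 143.4, 317.6], 0.61)]
bush side [([281.4, 308.7], 0.55)] []
sleeve top [([210.6, 238.5], 0.46)] [([223.8, 256.6, 241.5, 269.1], 0.7), ([208.7, 231.7, 214.8, 236.7], 0.35)]
sleeve side [] []
cover_grip top [([249.3, 228.0], 0.9)] [([230.5, 201.4, 274.1, 256.5], 0.69), ([213.6, 208.6, 224.1, 218.2], 0.47)]
cover_grip side [([283.9, 309.0], 0.54)] [([244.9, 206.1, 260.6, 216.3], 0.47)]
top [0.6073 0.1734 0.005 ]
side [ 0.5249 -0.2535  0.005 ]
time 20.05
q [-25.6611   9.3185  12.4633  93.1459  -0.0019 -23.5532]
ee_pos [ 0.5264 -0.2529  0.2098]
tcp_rot [-179.9987   -0.0017  177.8922]
opening 0.08573683332957696
grasp_force 0.0
wrist_force [-0.3765  0.4056  0.7597]
torque [ 0.0166  0.0051 -0.0334]
```

View pics/k4.png

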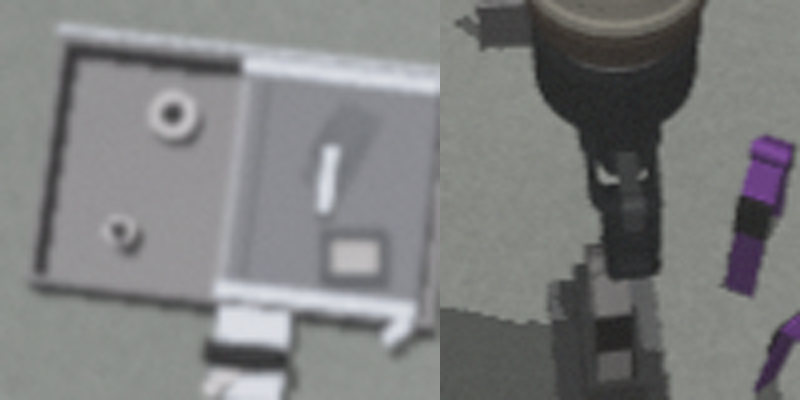

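```bash
python3 - <<'E'
from h import *
np.set_printoptions(precision=4,suppress=True)
C={n:cam(n) for n in("top","side")}
for X in ([.524,-.2535,.141],[.524,-.2535,.12],[.524,-.2535,.093],[.5264,-.2529,.2098],[.4454,.116,.079]):
    print(X,[proj(C[n],X) for n in C])
# bush ring in top view
g=C["top"]["color"].astype(int).sum(2)
print("bush",atz(C["top"],(219.1,212.5),.031)); 
big=cv2.resize(C["top"]["color"],None,fx=8,fy=8,interpolation=cv2.INTER_CUBIC)
gg=cv2.cvtColor(big,cv2.COLOR_RGB2GRAY)[195*8:250*8,200*8:232*8]
ci=cv2.HoughCircles(cv2.GaussianBlur(gg,(0,0),4),cv2.HOUGH_GRADIENT,1,60,param1=60,param2=12,minRadius=20,maxRadius=48)
if ci is not None:
    for x,y,r in ci[0][:6]:
        p=((x+1600+.5)/8-.5,(y+1560+.5)/8-.5);print(p,r/8,atz(C["top"],p,.031),atz(C["top"],p,.043))
for k in range(2):
  C["side"]=cam("side")
  for q in("tongs_grip","tongs","caddy"):print(q,[np.array(d["pixel"]) for d in bot.landmark_of("side",q)])
E
```

```text
[0.524, -0.2535, 0.141] [array([355.0467, 236.1994]), array([281.086 , 284.8908])]
[0.524, -0.2535, 0.12] [array([353.9623, 237.2075]), array([281.0836, 288.9617])]
[0.524, -0.2535, 0.093] [array([352.609 , 238.4657]), array([281.0805, 293.9731])]
[0.5264, -0.2529, 0.2098] [array([358.6011, 231.8735]), array([282.1696, 269.9569])]
[0.4454, 0.116, 0.079] [array([232.913 , 260.8128]), array([234.8892, 184.7164])]
bush [0.606  0.1711 0.031 ]
tongs_grip [array([316.2, 266.4]), array([331. , 307.7]), array([285.3, 292.6])]
tongs [array([331.5, 324.7]), array([282.8, 307.4]), array([320.3, 282.5])]
caddy [array([283.1, 309.7]), array([295.9, 369.5])]
tongs_grip [array([330.1, 307.8]), array([283.5, 292.9])]
tongs [array([319. , 281.2]), array([330.5, 327. ]), array([285.1, 309.5])]
caddy [array([283.6, 309.7]), array([299.3, 367.4])]
```

Call:
{"fn": "send_rows", "kwargs": {
  "moves": [0,0,-0.8,0,0,0,-1,0,0,-0.8,0,0,0,-1,0,0,-0.8,0,0,0,-1,0,0,-0.8,0,0,0,-1,0,0,-0.8,0,0,0,-1,0,0,-0.7,0,0,0,-1,0,0,-0.6,0,0,0,-1,0,0,0,0,0,0,-1]
}}

```text
time: 21.55
ee_pos: [0.5259, -0.2526, 0.0761]
tcp_rot: [180.0, -0.1, 177.9]
wrist_force: [-0.1, 0.1, 0.2]
opening: 0.0854
grasp_force: 0.0
```

Call:
{"fn": "send_rows", "kwargs": {
  "moves": [0,0,0,0,0,0,-0.5,0,0,0,0,0,0,-0.3,0,0,0,0,0,0,-0.18,0,0,0,0,0,0,-0.16,0,0,0,0,0,0,-0.16],
  "squeeze": 40
}}

```text
time: 22.18
ee_pos: [0.5271, -0.2534, 0.0787]
tcp_rot: [-179.9, 0.1, 177.9]
wrist_force: [0.6, -1.2, 5.5]
opening: 0.0495
grasp_force: 10.9
```

Call:
{"fn": "send_rows", "kwargs": {
  "moves": [0,0,0.2,0,0,0,-0.17,0,0,0.4,0,0,0,-0.17,0,0,0.7,0,0,0,-0.17,0,0,0.8,0,0,0,-0.17,0,0,0.8,0,0,0,-0.17,0,0,0.8,0,0,0,-0.17,0,0,0.8,0,0,0,-0.17,0,0,0.8,0,0,0,-0.17]
}}

```text
time: 23.18
ee_pos: [0.5265, -0.2529, 0.2117]
tcp_rot: [-180.0, 0.1, 177.9]
wrist_force: [0.0, -0.5, -1.0]
opening: 0.0499
grasp_force: 6.6
```

```bash
python3 s.py; python3 - <<'E'
from h import *
c=cam("side")
b=cv2.resize(c["color"][200:320,220:360,::-1],(700,600),interpolation=cv2.INTER_CUBIC)
cv2.imwrite("pics/k5.png",b)
for q in("tongs_tip","tongs"):print(q,[d["pixel"] for d in bot.landmark_of("side",q)])
E
```

```text
time 23.175
q [-25.6607   9.2923  12.6529  93.3006   0.0017 -23.5542]
ee_pos [ 0.5265 -0.2529  0.2117]
tcp_rot [-179.9776    0.0557  177.8935]
opening 0.04985351122731113
grasp_force 6.6473740845685825
wrist_force [ 0.0097 -0.5444 -1.0097]
torque [ 0.0017  0.0278 -0.0644]
tongs_tip [[329.9, 326.2], [317.1, 279.4], [283.0, 287.5]]
tongs [[329.9, 324.8], [318.0, 282.6]]
```

View pics/k5.png

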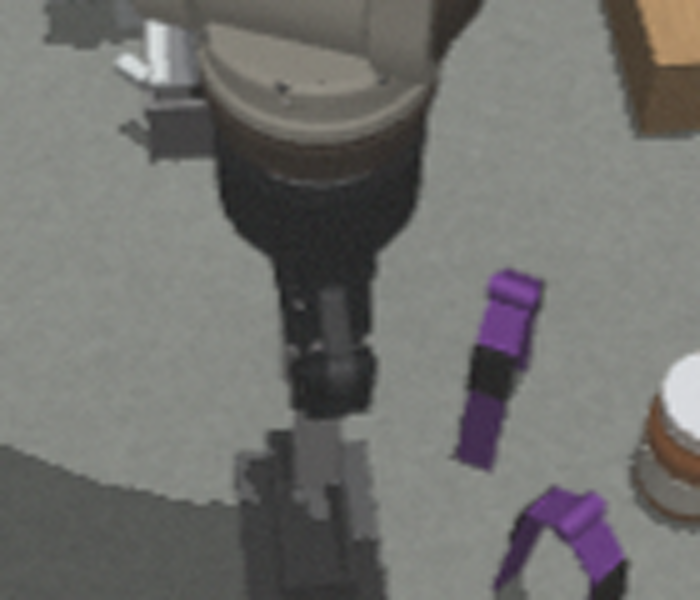

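The steel tongs are out of the caddy and held upright, at (320,450) below the gripper, and nothing else was disturbed. Next I'll refine the bush position, using the known touch points to correct the camera bias.

```bash
python3 - <<'E'
from h import *
np.set_printoptions(precision=4,suppress=True)
C={n:cam(n) for n in("top","side")}
G=np.array([.5571,.0671,.0875])
print("cover top proj",proj(C["top"],G),"obs 250.1,225.5"," side",proj(C["side"],G-[0,0,.016]))
print("knob top proj",proj(C["top"],[.4454,.116,.094]),"obs 233.7 260.7")
# segment bush and cover grip in top image
im=C["top"]["color"][190:275,185:290].astype(int)
g=im.sum(2)/3
def cent(box,th):
    x0,y0,x1,y1=box;s=C["top"]["color"][y0:y1,x0:x1].astype(float).mean(2);w=np.clip(s-th,0,None)
    yy,xx=np.mgrid[y0:y1,x0:x1];return (w*xx).sum()/w.sum(),(w*yy).sum()/w.sum(),w.max()
b=cent((212,206,227,220),155);print("bush px",b)
k=cent((246,214,255,235),165);print("cover px",k)
print("bush top",atz(C["top"],b[:2],.031),"side",atz(C["side"],(286.,175.25),.031))
print("tip obs?",[proj(C["side"],[.5265,-.2529,z]) for z in(.14,.15)])
cv2.imwrite("pics/x.png",cv2.resize(C["top"]["color"][200:240,205:260,::-1],None,fx=12,fy=12,interpolation=cv2.INTER_NEAREST))
s=C["top"]["color"].astype(float).mean(2).astype(int);print(s[205:222,211:228])
E
```

```text
cover top proj [249.8409 225.3376] obs 250.1,225.5  side [274.8285 194.3428]
knob top proj [232.5527 260.3254] obs 233.7 260.7
bush px (np.float64(218.96780202235234), np.float64(211.89888238424695), np.float64(34.33333333333334))
cover px (np.float64(250.02039312039312), np.float64(225.32260442260446), np.float64(52.66666666666666))
bush top [0.608  0.1716 0.031 ] side [0.6084 0.1723 0.031 ]
tip obs? [array([282.1349, 284.6856]), array([282.1459, 282.6923])]
[[145 146 147 144 143 142 143 142 142 143 136 127 123 123 122 123 122]
 [147 146 147 147 147 146 147 147 148 146 144 143 141 143 141 141 141]
 [147 147 148 146 146 148 152 157 159 157 152 147 146 146 147 146 147]
 [146 147 145 148 150 156 168 179 181 177 167 155 150 146 146 147 147]
 [146 147 147 148 158 174 186 189 187 185 183 175 163 151 147 146 147]
 [147 146 147 150 168 184 182 166 152 156 174 189 177 154 147 148 147]
 [146 146 148 158 177 184 159 120  96 108 150 188 184 154 146 147 146]
 [147 146 150 160 183 178 134  86  69  85 133 181 184 151 139 146 147]
 [147 148 150 162 181 179 136  93  76  94 142 184 183 145 128 143 148]
 [148 149 148 160 178 184 165 133 116 134 171 189 173 130 119 140 148]
 [148 148 148 154 167 180 184 174 167 175 188 180 148 111 117 141 148]
 [147 148 149 148 149 155 170 180 182 182 174 148 116 107 129 143 149]
 [149 147 147 147 142 135 138 146 149 145 132 108  98 115 138 147 148]
 [148 148 147 148 145 137 129 121 113 109 103  98 107 129 144 147 148]
 [148 147 147 146 147 145 141 134 125 123 124 125 131 142 147 148 148]
 [147 148 147 148 148 147 147 143 144 143 143 144 145 146 148 149 148]
 [146 147 149 147 148 147 149 148 148 147 148 148 147 148 146 147 149]]
```

Bush estimate is (0.607, 0.172), and the side view agrees. I'll carry the tongs there, moving along y first to stay clear of the purple tongs.

Call:
{"fn": "send_rows", "kwargs": {
  "moves": [0,0.4,0,0,0,0,-0.15,0,0.8,0,0,0,0,-0.15,0,0.9,0,0,0,0,-0.15,0,0.9,0,0,0,-0.08,-0.15,0.2,0.9,0,0,0,-0.08,-0.15,0.2,0.9,0,0,0,-0.08,-0.15,0.2,0.9,0,0,0,-0.08,-0.15,0.2,0.9,0,0,0,-0.08,-0.15]
}}

```text
time: 24.42
ee_pos: [0.5462, -0.0857, 0.2099]
tcp_rot: [180.0, 0.0, 174.5]
wrist_force: [0.0, 0.3, -0.9]
opening: 0.0492
grasp_force: 6.9
```

Call:
{"fn": "send_rows", "kwargs": {
  "moves": [0.2,0.9,0,0,0,0,-0.15,0.2,0.9,0,0,0,0,-0.15,0.2,0.9,0,0,0,0,-0.15,0.3,0.9,0,0,0,0,-0.15,0.3,0.9,0,0,0,0,-0.15,0.3,0.9,0,0,0,0,-0.15,0.3,0.9,0,0,0,0,-0.15,0.3,0.9,0,0,0,0,-0.15]
}}

```text
time: 25.42
ee_pos: [0.599, 0.0939, 0.2099]
tcp_rot: [180.0, 0.0, 174.5]
wrist_force: [0.4, -0.2, -0.7]
opening: 0.0492
grasp_force: 6.9
```

Call:
{"fn": "send_rows", "kwargs": {
  "moves": [0.3,0.9,0,0,0,0,-0.15,0.2,0.7,0,0,0,0,-0.15,0.02,0.4,0,0,0,0,-0.15,0,0,0,0,0,0,-0.15,0,0,0,0,0,0,-0.15]
}}

```text
time: 26.05
ee_pos: [0.6119, 0.1416, 0.2099]
tcp_rot: [-180.0, 0.0, 174.4]
wrist_force: [0.0, -0.4, -1.5]
opening: 0.0493
grasp_force: 6.9
```

```bash
python3 s.py
```

```text
time 26.05
q [13.0312 15.6556 19.933  94.2756 -0.01   18.6036]
ee_pos [0.6119 0.1416 0.2099]
tcp_rot [-179.991     0.0049  174.4276]
opening 0.04934968531562121
grasp_force 6.869335180381313
wrist_force [ 0.046  -0.4008 -1.4842]
torque [-0.036   0.0002  0.0208]
```

Call:
{"fn": "send_rows", "kwargs": {
  "moves": [-0.1,0.6,0,0,0,0,-0.15,-0.1,0.6,-0.3,0,0,0,-0.15,0,0,-0.8,0,0,0,-0.15,0,0,-0.8,0,0,0,-0.15,0,0,-0.8,0,0,0,-0.15,0,0,-0.8,0,0,0,-0.15,0,0,-0.3,0,0,0,-0.15,0,0,0,0,0,0,-0.15]
}}

```text
time: 27.05
ee_pos: [0.6066, 0.1725, 0.1144]
tcp_rot: [-180.0, -0.0, 174.5]
wrist_force: [-0.2, 0.5, -0.9]
opening: 0.0494
grasp_force: 6.9
```

```bash
python3 s.py; python3 - <<'E'
from h import *
C={n:cam(n) for n in("top","side")}
a=cv2.resize(C["side"]["color"][140:220,235:315,::-1],(480,480),interpolation=cv2.INTER_CUBIC)
b=cv2.resize(C["top"]["color"][190:243,190:243,::-1],(318,318),interpolation=cv2.INTER_CUBIC)
b=cv2.copyMakeBorder(b,0,162,0,0,cv2.BORDER_CONSTANT)
cv2.imwrite("pics/k6.png",np.hstack([a,b]))
o=bot.get_obs()["ee_pos"]
for z in(.031,.043):print(proj(C["side"],[o[0],o[1],z]))
for q in("bush","tongs_tip"):print(q,[d["pixel"] for d in bot.landmark_of("side",q)],[d["pixel"] for d in bot.landmark_of("top",q)])
E
```

```text
time 27.05
q [15.873  15.367   9.0345 83.7119  0.0034 21.3973]
ee_pos [0.6066 0.1725 0.1144]
tcp_rot [-179.987    -0.0427  174.4757]
opening 0.049356170349528716
grasp_force 6.871012502233498
wrist_force [-0.1543  0.5426 -0.9326]
torque [ 0.0478 -0.0102 -0.0163]
[285.62531099 175.26671789]
[285.66239721 172.70038392]
bush [[286.2, 181.8]] []
tongs_tip [[330.4, 324.2], [285.0, 172.3], [320.1, 280.8], [284.1, 179.3]] [[366.6, 213.8], [331.7, 211.6]]
```

View pics/k6.png

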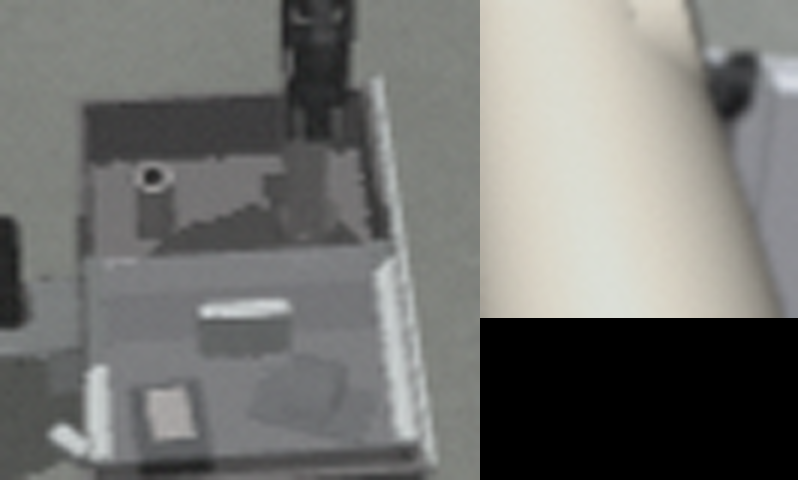

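The tongs stand over the bush at (308,190) in the side crop, and the projected tool axis matches the bush ring within half a pixel. I'll descend slowly and watch the force.

Call:
{"fn": "send_rows", "kwargs": {
  "moves": [0,0,-0.2,0,0,0,-0.15,0,0,-0.2,0,0,0,-0.15,0,0,-0.15,0,0,0,-0.15,0,0,-0.15,0,0,0,-0.15]
}}

```text
time: 27.85
ee_pos: [0.6068, 0.172, 0.0969]
tcp_rot: [-180.0, -0.0, 174.5]
wrist_force: [0.8, 0.8, -1.0]
opening: 0.0497
grasp_force: 6.9
```

Call:
{"fn": "send_rows", "kwargs": {
  "moves": [0,0,-0.15,0,0,0,-0.15,0,0,-0.15,0,0,0,-0.15,0,0,-0.15,0,0,0,-0.15,0,0,-0.1,0,0,0,-0.15,0,0,0,0,0,0,-0.15]
}}

```text
time: 28.48
ee_pos: [0.6069, 0.1721, 0.0833]
tcp_rot: [-180.0, -0.0, 174.5]
wrist_force: [0.5, -0.1, -2.0]
opening: 0.0492
grasp_force: 6.9
```

Call:
{"fn": "send_rows", "kwargs": {
  "moves": [0,0,-0.04,0,0,0,-0.12,0,0,0,0,0,0,-0.09,0,0,0,0,0,0,-0.06,0,0,0,0,0,0,-0.03,0,0,0,0,0,0,0,0,0,0,0,0,0,0.05,0,0,0,0,0,0,0.1,0,0,0,0,0,0,0.1],
  "squeeze": 40
}}

```text
time: 29.48
ee_pos: [0.607, 0.1721, 0.0827]
tcp_rot: [180.0, 0.0, 174.5]
wrist_force: [-0.9, 0.7, 1.2]
opening: 0.0432
grasp_force: 40.5
```

```bash
python3 s.py
```

```text
time 29.475
q [15.8289 15.6663  5.8874 80.2104  0.0001 21.3749]
ee_pos [0.607  0.1721 0.0827]
tcp_rot [179.996    0.0099 174.454 ]
opening 0.04316548600525787
grasp_force 40.52693545818329
wrist_force [-0.8957  0.6748  1.2054]
torque [-0.008   0.0368 -0.0007]
```

The opening is 43 mm at 40 N, which fits the jaws being on the 32 mm bush. I'll lift gently.

Call:
{"fn": "send_rows", "kwargs": {
  "moves": [0,0,0.1,0,0,0,0.1,0,0,0.2,0,0,0,0.1,0,0,0.3,0,0,0,0.1,0,0,0.4,0,0,0,0.1,0,0,0.5,0,0,0,0.1,0,0,0.5,0,0,0,0.1,0,0,0.5,0,0,0,0.1,0,0,0.5,0,0,0,0.1]
}}

```text
time: 30.48
ee_pos: [0.607, 0.1721, 0.1585]
tcp_rot: [180.0, 0.0, 174.5]
wrist_force: [-0.3, 0.5, -1.0]
opening: 0.0436
grasp_force: 40.8
```

Call:
{"fn": "send_rows", "kwargs": {
  "moves": [0,0,0.6,0,0,0,0.1,0,0,0.6,0,0,0,0.1,0,0,0.6,0,0,0,0.1,0,0,0.6,0,0,0,0.1,0,0,0.6,0,0,0,0.1,0,0,0.5,0,0,0,0.1,0,0,0.3,0,0,0,0.1,0,0,0.2,0,0,0,0.1]
}}

```text
time: 31.48
ee_pos: [0.607, 0.1721, 0.2578]
tcp_rot: [-180.0, -0.0, 174.5]
wrist_force: [-0.0, 0.1, -2.6]
opening: 0.0434
grasp_force: 40.8
```

Call:
{"fn": "send_rows", "kwargs": {
  "moves": [0,0,0.1,0,0,0,0.1,0,0,0,0,0,0,0.1,0,0,0,0,0,0,0.1,0,0,0,0,0,0,0.1,0,0,0,0,0,0,0.1]
}}

```text
time: 32.1
ee_pos: [0.6069, 0.1721, 0.2599]
tcp_rot: [-180.0, -0.0, 174.5]
wrist_force: [0.5, 1.0, -2.0]
opening: 0.0433
grasp_force: 40.8
```

```bash
python3 s.py; python3 - <<'E'
from h import *
np.set_printoptions(precision=3,suppress=True)
o=bot.get_obs()["ee_pos"];c=cam("side")
for dz in(.0737,.055):print("exp",proj(c,[o[0],o[1],o[2]-dz]))
for q in("bush","tongs_tip","sleeve"):print(q,[(np.array(d["pixel"]),d["p"]) for d in bot.landmark_of("side",q)],[(np.array(d["extent"]),d["p"]) for d in bot.boxes_of("side",q)])
E
```

```text
time 32.1
q [ 15.83    17.5999  27.9602 100.3679   0.0003  21.3767]
ee_pos [0.6069 0.1721 0.2599]
tcp_rot [-179.9976   -0.0072  174.4532]
opening 0.043295883153555086
grasp_force 40.8164781332016
wrist_force [ 0.451   0.9641 -1.9955]
torque [ 0.0166 -0.0263 -0.0116]
exp [286.071 138.675]
exp [286.142 133.688]
bush [(array([356.2, 211.2]), 0.73), (array([285.7, 137. ]), 0.35)] []
tongs_tip [(array([328.9, 323.5]), 0.91), (array([313.9, 280.7]), 0.84), (array([284.6, 137.1]), 0.7)] [(array([313.6, 255.5, 330.1, 293.9]), 0.81), (array([318.1, 300.2, 346.6, 337. ]), 0.55), (array([280.3, 108.7, 291.9, 142.6]), 0.52), (array([230.2, 179.3, 238.3, 196.6]), 0.3)]
sleeve [(array([262.5, 177.9]), 0.39)] [(array([178.9, 120.9, 203.6, 139.8]), 0.74), (array([260.4, 164.5, 263.3, 181.1]), 0.46)]
```

```bash
python3 -c "
from h import *
f=[]
for i in range(6): cam('side'); f.append(bot.get_obs()['wrist_force'][2])
print(np.mean(f),bot.get_obs()['opening'],bot.get_obs()['ee_pos'])
if np.mean(f)<-1.2: print(bot.job_done())"
```

```text
-1.2849311489312825 0.0434654940239219 [0.60693862 0.17208809 0.26005413]
the job is handed in; nothing more can be done
None
```

The job is handed in: I turned the clamp a quarter turn, slid the cover to its stop, and lifted the bush about 13 cm above the rim in the squeezed tongs, judging the hold by the steady 43 mm finger opening, the added weight and a low-confidence detection, not by a final picture.

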